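# Free the jammed bearing block of a gear pump

### The arm

A 7-joint arm with a two-finger parallel gripper is mounted at the origin on the work surface. World frame = base frame: x ahead of the robot, y to its left, z up, the work surface at z = 0. Lengths are in m, angles in rad, forces in N, time in s.
With the tool pointing down it reaches from about 0.425 to 0.875 m from the base axis. Payload 4.7 kg.
Tool frame: the origin (TCP) lies midway between the tips of the shut fingers; the grasp point (between the pads) lies 19 mm behind it; z points along the fingers, y is the line along which they close (so a half turn about z gives the same grasp; the last joint's range is limited). The gripper opens to 87 mm and grips with 3 to 60 N. Pads are 19 mm wide; open, the fingers measure 117 mm over their backs; the gripper's body (75 mm by 190 mm) begins 51 mm behind the grasp point.
Start: joints at [0.014, 0.321, -0.07, 1.45, 0.023, 1.371, -0.057], TCP at [0.65, -0, 0.223] pointing down, gripper open.
Joint ranges: [-2.86, 2.86], [-0.3, 2.09], [-1.38, 1.24], [0.06, 2.45], [-1.56, 4.7], [0.09, 2.05], [-2.69, 2.69]. Speed limits (rad/s): [2.57, 2.57, 3.14, 3.14, 3.14, 3.14, 3.14].

### API

Orientations are given as a rotation vector (axis times angle).
In Python, from bench import ctrl gives the robot as it stands. The module is installed in compiled form; this text tells all that it offers.
- The arm moves only by the shell command python3 -m handwheel 'ROWS' [FORCE]. ROWS is JSON, a list of rows, each a list of 7 numbers: the finger opening in m, from 0 to 0.087, then the shift along the tool's x, y, z in m, then the turn, a rotation vector about the tool's x, y, z in degrees. A call has 1 to 12 rows; each row shifts and turns the commanded pose from where the row before left it, along the tool's axes as they then stand; what a row does not reach is not made up. A row lasts 1/8 s, in which the tool goes at most 62.5 mm and 10.7 degrees, less where a joint would pass 70% of its speed; a pose out of reach is approached as far as the arm can. A call is refused whole if a number of a shift passes 0.0625 or a number of a turn 10.7, either way. A call with a gripper value outside its range is refused whole. The fingers move at their own pace and stop on an object; FORCE is the grip in N (left out, the last holds). Time passes only in rows, so rows that do not move let the fingers close. It gives the time, the measured TCP pose, the force, the opening and the grip force at its end, in the units of the state.
- ctrl.get_state(): the state, without advancing time (a new reading comes with each control period).
- ctrl.get_image(name): name is "scene" or "side" or "wrist"; returns (picture, depth): 480x640x3 uint8, blue, green, red; 480x640 float32, m along the optical axis (not along the pixel's ray), 0 where there is no reading.
- ctrl.camera_info(name): a dict with "intrinsics" (3x3 intrinsics, pixels), "D" ([k1, k2, p1, p2, k3] as OpenCV has them; the pictures are not rectified), "R" (3x3) and "t" (3): a world point X has camera coordinates R X + t. Camera axes: x right, y down, z forward; pixel columns grow to the right and rows downward; lengths in m; the calibration is good to about 2 mm. A picture is of the moment at which its call begins: read the wrist's pose just before it. camera_info takes no time and is no camera call; for the wrist camera it gives the pose at the moment of the call.
- ctrl.close_job(): hands the job in; it is judged then, once.
The state is a dict: "time": time; "joint_positions": joint angles; "qd": joint speeds; "joint_torque": joint torques, N m; "position": TCP position; "tool_rot": TCP orientation; "ft_force": force on the tool from outside, world axes, zero at the start; "torque": the same for the moment, N m; "grip_width": opening from 0.0 (shut) to 1.0 (fully open); "grip_force": force on a finger pad.
Only numpy, scipy, OpenCV 4.12 (cv2) and the standard library are available. Lean on these libraries where they do the work, as an engineer would, in place of code of your own. Each camera call takes 0.05 s, during which the arm holds its last target. There are 200 camera calls.

### The job

The bench magnifier hangs over the gear pump: swing it by its black knob well aside, at least 15 cm off the pump, and leave it standing there. Then take the bearing block that is jammed in the top of the pump body and rock it end to end, about four degrees each way and several times, easing it up a little with every rock until it frees; the pump is not clamped, so a straight pull would only lift it, and it must stay sitting on the bench where it is. Finish while still holding the block in the gripper, level and just clear over its bore (about a centimetre), touching nothing but the gripper, with everything else on the bench left alone.

Things in the scene. Friction and masses are not known exactly. Their poses are not given: they have to be found in the camera images.
- pump: aluminium gear pump body standing loose on its mounting flange, about 1.9 kg: flange 152 x 92 x 14 mm at the bottom, body 112 (x) x 76 (y) mm, flat top face 70 mm above its underside. Origin at the centre of the underside; own x runs along the long side of the bore, z up. It lifts off the bench at a pull of about 18 N and must stay down.
- bore_mouth (a point): centre of the mouth of the long rounded bore in the pump's top face (70 mm above the bench), axes like the pump's. The bore is 84.6 x 46.8 mm, its floor 24 mm below the mouth.
- bearing_block: block with rounded ends jammed in the bore: 81 (own x) x 46 (own y) x 42 mm tall, 0.36 kg; the long sides are flat over their middle 35 mm, 46 mm apart; two round journal holes in the top. Origin at the centre of the underside, axes like the pump's. At the start it sits 13 to 17 mm deep. The bore's long walls grip it near its foot: some 30 N against a straight pull, more than the pump weighs.
- block_top (a point): centre of the block's top, 42 mm above its origin, 25 to 29 mm proud of the pump's face at the start. The block's ends have 1.8 mm of play: it rocks about its own y axis (one end up, the other down) by up to 7 degrees each way. Rocking takes about 0.6 N m (grip the long sides with 60 N or more); while it moves, a light lift brings it up. Raise it 1 to 2.5 mm per swing, not more.
- lens (a point): centre of the magnifier's round glass, which hangs over the pump at the start. The white ring head around it is 124 mm across, from 194 to 220 mm above the bench.
- knob (a point): middle of the upright round black knob on the magnifier's arm, next to the head: 18 mm in diameter, from 226 to 262 mm above the bench, on a white neck whose top is at 219 mm; 175 mm from the post's axis. Grip it from above.
- post (a point): axis of the magnifier's upright post, 196 mm above the bench; the arm turns about it in the horizontal plane. The lens is 256 mm from it, the knob between them on the same line. The post stands on a fixed round foot 170 mm across.
- magnifier_arm (a joint): angle of the magnifier's arm about its post, rad, positive counter-clockwise seen from above, free between -1.7 and 1.7; near 0 (within 0.1) at the start, with the lens over the pump. Negative values bring the lens towards the robot's left side. The joint is stiff (0.6 N m, about 3.5 N at the knob) and stays where it is left.
- spare_block: a second bearing block like the jammed one (81 x 46 x 42 mm), standing free on the bench beside the pump; leave it alone. Origin at the centre of its underside.
- drive_gear: steel gear on its shaft, 47 mm across and 107 mm tall, standing on end near the pump; leave it alone. Origin at the centre of its underside.
- end_cover: flat aluminium pump cover, 112 x 76 x 18 mm, lying on the bench; leave it alone. Origin at the centre of its underside.
- bush_a: steel bush, 42 mm outside, 30 mm tall, open end up; leave it alone. Origin at the centre of its underside.
- bush_b: steel bush, 50 mm outside, 40 mm tall, open end up; leave it alone. Origin at the centre of its underside.
- mallet: hammer lying on the bench at the robot's left; leave it alone.
- wrench: spanner lying on the bench at the robot's left; leave it alone.
- caliper: steel caliper, 210 mm long, lying flat on the bench at the robot's right; leave it alone.

How it is judged:
By the outcome, as a careful person would: the job done as asked, in the order asked, and still so for the second after the job is handed in, while the arm keeps its last pose, push and grip.
It also fails if it takes over 64 s, if anything falls off the work surface, if the arm or the gripper's body presses on something with over 40 N, if the wrist force passes 120 N, or if a joint passes its speed limit or range.

## Working session

There is one attempt and no reset: what is moved stays moved. The work goes in short steps, Python scripts to look and compute and a shell command to move; the robot and the scene stay as the last step left them, time stands still between calls to the robot, and variables do not carry over. Pictures are saved under pics/ and viewed, at most 10 in all, crops included, and the job is handed in when it is done.

```bash
mkdir -p pics
cat > h.py <<'E'
import numpy as np, cv2
from bench import ctrl
from scipy.spatial.transform import Rotation as Ro
def info(n):
    c=ctrl.camera_info(n); return [np.array(c[k],float) for k in("intrinsics","D","R","t")]
def ray(c,uv):
    K,D,R,t=c
    p=cv2.undistortPoints(np.array(uv,float).reshape(-1,1,2),K,D).reshape(-1,2)
    return -R.T@t,(np.c_[p,np.ones(len(p))])@R
def onplane(c,uv,z):
    o,d=ray(c,uv); return o+d*((z-o[2])/d[:,2])[:,None]
def cloud(c,depth):
    v,u=np.mgrid[:480,:640]; o,d=ray(c,np.c_[u.ravel(),v.ravel()])
    P=o+d*depth.ravel()[:,None]; P[depth.ravel()==0]=np.nan
    return P.reshape(480,640,3)
E
python3 - <<'E'
from h import *
for n in("scene","side","wrist"):
    c=info(n); im,d=ctrl.get_image(n); cv2.imwrite(f"pics/{n}0.png",im); np.savez(f"{n}0.npz",im=im,d=d,K=c[0],D=c[1],R=c[2],t=c[3])
    print(n,-c[2].T@c[3],c[2][2])
s=ctrl.get_state(); print(s)
E
```

```text
scene [ 1.04432499 -0.87710797  1.13390843] [-0.34412858  0.61480072 -0.7096447 ]
side [0.08210892 0.68122809 0.97887546] [ 0.42825105 -0.58439821 -0.68926031]
wrist [0.65122583 0.0658682  0.38326431] [-7.56580107e-04 -2.40612104e-01 -9.70621060e-01]
{'time': 0.15, 'joint_positions': array([ 0.01410133,  0.32168146, -0.07005843,  1.45140507,  0.02260793,
        1.37079424, -0.05692139]), 'qd': array([-0.00110615, -0.00295034, -0.00052879, -0.00405468, -0.00077284,
        0.00193195, -0.00268187]), 'joint_torque': array([ 2.16972071e-04, -4.91794288e+01, -4.04079035e-01, -3.12878716e+01,
       -6.39387709e-02,  4.04033612e-02,  9.90178205e-05]), 'position': array([ 6.49577881e-01, -6.66492997e-05,  2.21688725e-01]), 'tool_rot': array([-2.22076681e+00, -2.22071903e+00,  1.77770861e-03]), 'ft_force': array([-0.35170875,  0.6953353 ,  0.86123037]), 'torque': array([ 0.01287615, -0.00392359, -0.00483926]), 'grip_force': 0.0, 'grip_width': 0.9989707580060916}
```

View pics/scene0.png

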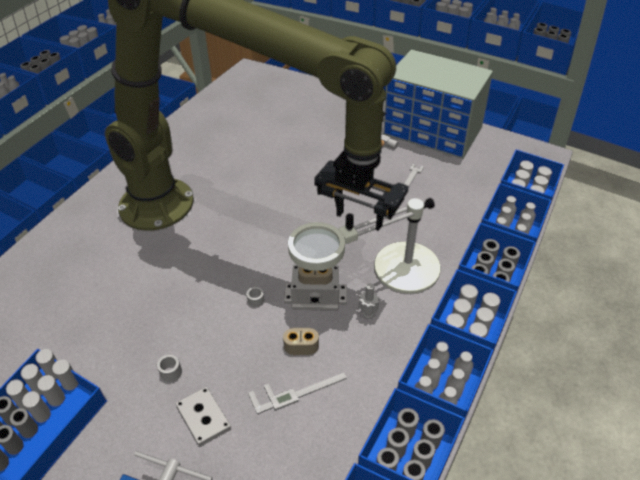

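View pics/side0.png

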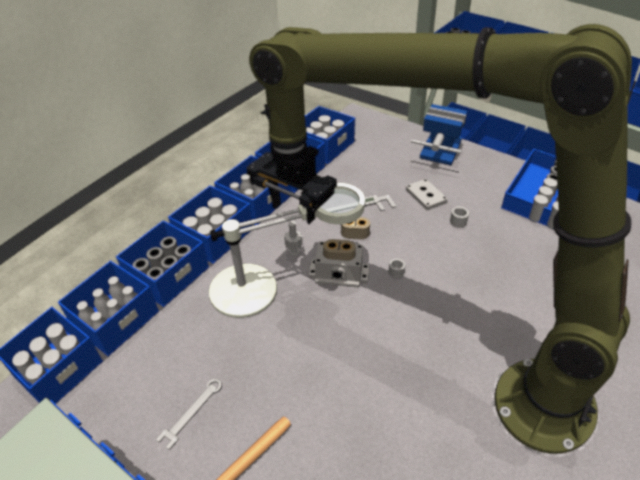

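The scene view shows the post cap near (415,208), the knob near (350,221), the lens ring centred near (317,246), and the pump with the jammed block below it near (317,285). The side view shows the post cap near (232,230), the block top near (340,247), the spare block at (355,228) and the drive gear at (293,240).

```bash
python3 - <<'E'
from h import *
def L(n):
    f=np.load(n+"0.npz"); c=[f[k] for k in"KDRt"]; return c,f["im"],cloud(c,f["d"]),f["d"]
for n in("scene","side","wrist"):
    c,im,P,d=L(n); g=im.astype(int)
    z=P[...,2]; white=(g.min(2)>150)
    if n=="scene": 
        for uv in[(415,205),(415,210),(350,221),(350,216),(317,246),(317,268),(303,262),(317,290)]: print(uv,P[uv[1],uv[0]].round(3))
        q=onplane(c,[(415,204)],.196); print(q)
    if n=="side":
        for uv in[(232,228),(232,235),(340,247),(340,200),(355,228),(293,225),(340,270)]: print(uv,P[uv[1],uv[0]].round(3))
    # ring head
    m=white&(abs(z-.215)<.015)&(P[...,0]>.4)&(P[...,0]<1)
    k,lab,st,ce=cv2.connectedComponentsWithStats(m.astype(np.uint8))
    for i in range(1,k):
        if st[i,4]>40: q=P[lab==i]; print(n,"white",st[i],np.nanmin(q,0).round(3),np.nanmax(q,0).round(3))
    # tan-coloured blocks
    hsv=cv2.cvtColor(im,cv2.COLOR_BGR2HSV)
    m=(hsv[...,1]>60)&(hsv[...,0]>5)&(hsv[...,0]<25)&(z>0.02)&(z<.13)&(P[...,0]>.4)
    k,lab,st,ce=cv2.connectedComponentsWithStats(m.astype(np.uint8))
    for i in range(1,k):
        if st[i,4]>40: q=P[lab==i]; print(n,"tan",st[i],ce[i].round(1),np.nanpercentile(q,[2,50,98],axis=0).round(3).tolist())
E
python3 -c "
import cv2
a=cv2.imread('pics/scene0.png')[170:320,250:450]; b=cv2.imread('pics/side0.png')[160:330,200:400]
a=cv2.resize(a,(400,300),interpolation=2);b=cv2.resize(b,(400,340),interpolation=2)[:300]
w=cv2.resize(cv2.imread('pics/wrist0.png'),(400,300))
import numpy as np; cv2.imwrite('pics/m0.png',np.vstack([np.hstack([a,b]),np.hstack([w,w*0])]))"
```

```text
(415, 205) [0.743 0.101 0.228]
(415, 210) [0.746 0.097 0.217]
(350, 221) [ 0.649 -0.044  0.257]
(350, 216) [ 0.645 -0.038  0.265]
(317, 246) [ 0.601 -0.105  0.212]
(317, 268) [ 0.627 -0.154  0.202]
(303, 262) [ 0.599 -0.163  0.216]
(317, 290) [ 0.599 -0.107  0.065]
[[0.73114431 0.13844711 0.196     ]]
scene white [ 395   50   96   49 2616] [0.441 0.613 0.212] [0.718 0.822 0.228]
scene white [408 198  16  12 147] [0.723 0.089 0.211] [0.757 0.133 0.23 ]
scene white [384 213  28  11  69] [0.698 0.028 0.209] [0.74  0.087 0.217]
scene white [ 288  232   51   32 1192] [ 0.533 -0.163  0.205] [ 0.655 -0.065  0.229]
scene tan [299 268  32  15 198] [315.  274.1] [[0.549, -0.108, 0.078], [0.586, -0.089, 0.097], [0.614, -0.067, 0.101]]
scene tan [285 330  15  13 123] [292.2 335.6] [[0.592, -0.249, 0.038], [0.605, -0.234, 0.042], [0.621, -0.218, 0.047]]
scene tan [302 330  14  12 128] [308.4 335.5] [[0.623, -0.232, 0.038], [0.637, -0.217, 0.042], [0.651, -0.199, 0.047]]
(232, 228) [0.729 0.118 0.225]
(232, 235) [0.729 0.121 0.207]
(340, 247) [nan nan nan]
(340, 200) [ 0.594 -0.107  0.212]
(355, 2
[... 401 characters left out ...]
e tan [342 218  27  17 337] [356.3 226.5] [[0.585, -0.249, 0.022], [0.611, -0.214, 0.039], [0.643, -0.193, 0.046]]
side tan [323 240  32  20 514] [338.7 249.4] [[0.541, -0.099, 0.074], [0.573, -0.068, 0.095], [0.607, -0.046, 0.099]]
side tan [216 416  74  64 892] [254.3 449.3] [[0.426, 0.335, 0.02], [0.442, 0.42, 0.024], [0.46, 0.499, 0.029]]
wrist white [ 515    0   93   69 5239] [0.723 0.093 0.221] [0.761 0.118 0.226]
wrist white [ 349   39  154  208 3118] [0.664 0.018 0.209] [0.725 0.105 0.214]
wrist white [ 404   76  136  171 2400] [0.688 0.018 0.209] [0.742 0.092 0.213]
wrist tan [219 331   9  12  62] [223.9 336.7] [[0.569, -0.094, 0.094], [0.573, -0.089, 0.096], [0.576, -0.084, 0.097]]
```

View pics/m0.png

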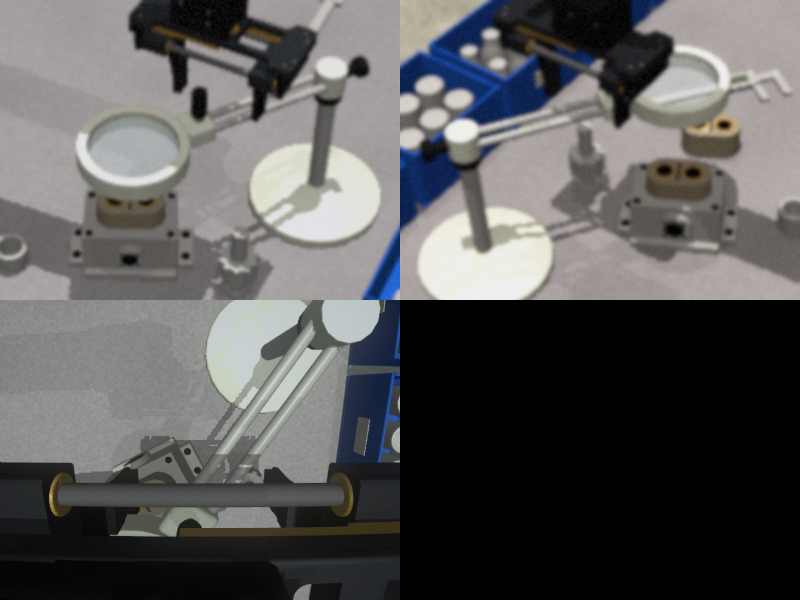

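The magnified crops confirm the layout. From the depth readings:

| Point | Position (m) | Check |
|---|---|---|
| Post axis | about (0.742, 0.111) | |
| Lens | about (0.594, -0.102) | 0.259 m from the post, against 0.256 given |
| Knob | about (0.642, -0.034) | on the line between them |

I'll grip the knob from above and swing it in the negative direction, towards the robot's left.

```bash
python3 -m handwheel '[[0.087,0,0,-0.03,0,0,0],[0.087,0,0,-0.03,0,0,0],[0.087,-0.017,-0.004,0,0,0,0],[0.087,-0.017,-0.004,0,0,0,0],[0.087,0,0,0.025,0,0,0],[0.087,0,0,0.024,0,0,0],[0.087,0,0,0,0,0,0],[0.0,0,0,0,0,0,0],[0.0,0,0,0,0,0,0],[0.0,0,0,0,0,0,0],[0.0,0,0,0,0,0,0],[0.0,0,0,0,0,0,0]]' 40
python3 - <<'E'
import numpy as np
p=np.array([.742,.111]); a=np.radians(-124.8)-np.radians(np.arange(0,90.1,5))
q=p+.175*np.c_[np.cos(a),np.sin(a)]; d=np.diff(q,axis=0)
for i,(x,y) in enumerate(d): print(i,"tool x %.4f tool y %.4f"%(y,x))
print(q[0],q[-1])
E
```

```text
time: 1.65
position: [0.6421, -0.034, 0.2338]
tool_rot: [2.221, 2.221, 0.0]
ft_force: [0.1, 0.6, 0.2]
grip_width: 0.516
grip_force: 0.0
0 tool x 0.0093 tool y -0.0121
1 tool x 0.0103 tool y -0.0113
2 tool x 0.0112 tool y -0.0104
3 tool x 0.0121 tool y -0.0093
4 tool x 0.0128 tool y -0.0082
5 tool x 0.0135 tool y -0.0071
6 tool x 0.0141 tool y -0.0059
7 tool x 0.0145 tool y -0.0046
8 tool x 0.0149 tool y -0.0034
9 tool x 0.0151 tool y -0.0020
10 tool x 0.0152 tool y -0.0007
11 tool x 0.0153 tool y 0.0006
12 tool x 0.0151 tool y 0.0019
13 tool x 0.0149 tool y 0.0033
14 tool x 0.0146 tool y 0.0045
15 tool x 0.0141 tool y 0.0058
16 tool x 0.0136 tool y 0.0070
17 tool x 0.0129 tool y 0.0082
[ 0.64212513 -0.03270111] [0.59829889 0.21087487]
```

Fingers are still closing.

```bash
python3 -m handwheel '[[0.0,0,0,0,0,0,0],[0.0,0,0,0,0,0,0],[0.0,0,0,0,0,0,0],[0.0,0,0,0,0,0,0],[0.0,0,0,0,0,0,0],[0.0,0,0,0,0,0,0],[0.0,0,0,0,0,0,0]]' 40
```

```text
time: 2.52
position: [0.6417, -0.0341, 0.2336]
tool_rot: [-2.221, -2.221, 0.001]
ft_force: [-2.0, -0.2, 0.8]
grip_width: 0.192
grip_force: 40.0
```

```bash
python3 -m handwheel '[[0.0,0.0093,-0.0121,0,0,0,0],[0.0,0.0103,-0.0113,0,0,0,0],[0.0,0.0112,-0.0104,0,0,0,0],[0.0,0.0121,-0.0093,0,0,0,0],[0.0,0.0128,-0.0082,0,0,0,0],[0.0,0.0135,-0.0071,0,0,0,0],[0,0,0,0,0,0,0]]' 40
```

```text
time: 3.4
position: [0.5832, 0.0353, 0.2333]
tool_rot: [-2.222, -2.221, 0.0]
ft_force: [-1.1, -1.1, -0.7]
grip_width: 0.194
grip_force: 40.0
```

```bash
python3 -m handwheel '[[0.0,0.0141,-0.0059,0,0,0,0],[0.0,0.0145,-0.0046,0,0,0,0],[0.0,0.0149,-0.0034,0,0,0,0],[0.0,0.0151,-0.002,0,0,0,0],[0.0,0.0152,-0.0007,0,0,0,0],[0.0,0.0153,0.0006,0,0,0,0],[0.0,0.0151,0.0019,0,0,0,0],[0.0,0.0149,0.0033,0,0,0,0],[0.0,0.0146,0.0045,0,0,0,0],[0.0,0.0141,0.0058,0,0,0,0],[0.0,0.0136,0.007,0,0,0,0],[0,0,0,0,0,0,0]]' 40
```

```text
time: 4.9
position: [0.5856, 0.2027, 0.2331]
tool_rot: [-2.208, -2.221, 0.003]
ft_force: [-9.5, 5.0, 2.5]
grip_width: 0.186
grip_force: 40.0
```

```bash
python3 -m handwheel '[[0.087,0,0,0,0,0,0],[0.087,0,0,0,0,0,0],[0.087,0,0,0,0,0,0],[0.087,0,0,0,0,0,0],[0.087,0,0,-0.03,0,0,0],[0.087,0,0,-0.05,0,0,0],[0.087,-0.03,-0.02,-0.02,0,0,0],[0.087,-0.05,-0.02,0,0,0,0],[0.087,-0.05,-0.02,0,0,0,0],[0.087,-0.05,0,0,0,0,0],[0.087,-0.05,0,0,0,0,0],[0.087,0,0,0,0,0,0]]' 40
python3 - <<'E'
from h import *
for n in("scene","side","wrist"):
    c=info(n); im,d=ctrl.get_image(n); cv2.imwrite(f"pics/{n}1.png",im); np.savez(f"{n}1.npz",im=im,d=d,K=c[0],D=c[1],R=c[2],t=c[3])
a=cv2.imread('pics/scene1.png')[170:320,220:420]; b=cv2.imread('pics/side1.png')[160:310,240:440]; 
a,b=[cv2.resize(x,(400,300),interpolation=2) for x in(a,b)]
w=cv2.resize(cv2.imread('pics/wrist1.png'),(400,300)); s=cv2.resize(cv2.imread('pics/scene1.png'),(400,300))
cv2.imwrite('pics/m1.png',np.vstack([np.hstack([a,b]),np.hstack([w,s])]))
E
```

```text
time: 6.4
position: [0.5298, -0.0394, 0.3339]
tool_rot: [2.231, 2.209, -0.001]
ft_force: [-0.0, 0.7, 0.1]
grip_width: 1.0
grip_force: 0.0
```

View pics/m1.png

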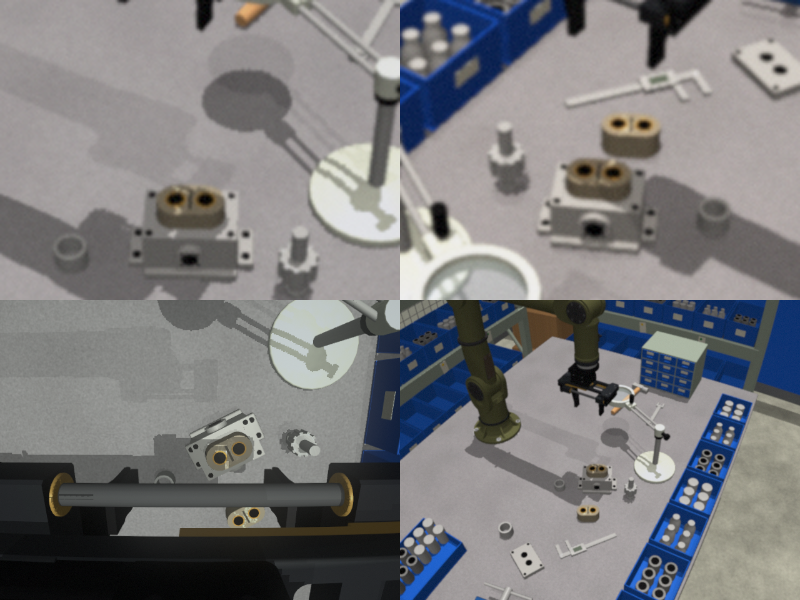

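The magnifier now stands well to the left, and the block is clear in all three views: scene crop near (190,205), side crop near (598,175), wrist about (228,455 in the mosaic). Next I'll measure the block top and the pump face.

Run:
```python
from h import *
def rect(pts):
    (cx,cy),(w,h),a=cv2.minAreaRect(pts.astype(np.float32)*1000)
    if w<h: w,h,a=h,w,a+90
    return np.round([cx,cy,w,h,(a+90)%180-90],1)
for n in("scene","side","wrist"):
    f=np.load(n+"1.npz"); c=[f[k] for k in"KDRt"]; im=f["im"]; P=cloud(c,f["d"]); hsv=cv2.cvtColor(im,cv2.COLOR_BGR2HSV)
    z=P[...,2]; near=(abs(P[...,0]-.58)<.13)&(abs(P[...,1]+.08)<.1)
    tan=near&(hsv[...,1]>50)&(hsv[...,0]>5)&(hsv[...,0]<28)&(z>.072)
    tan=cv2.morphologyEx(tan.astype(np.uint8),cv2.MORPH_CLOSE,np.ones((9,9)))>0
    hz=z[tan]; top=np.nanmedian(hz[hz>np.nanpercentile(hz,60)]); print(n,"top z",top.round(4))
    m=(tan&(z>top-.007)).astype(np.uint8); m=cv2.morphologyEx(m,cv2.MORPH_CLOSE,np.ones((9,9)))
    cs=max(cv2.findContours(m,0,2)[0],key=cv2.contourArea).reshape(-1,2)
    q=onplane(c,cs,top); print("  block(depth-mask, plane)",rect(q[:,:2]), "cloud",rect(P[(m>0)&~np.isnan(z)&near][:,:2]))
    pf=near&(abs(z-.07)<.006)&(hsv[...,1]<50); k,l,st,ce=cv2.connectedComponentsWithStats(pf.astype(np.uint8))
    i=1+np.argmax(st[1:,4]); q=onplane(c,np.argwhere(l==i)[:,::-1],.07); print("  face",rect(q[:,:2]),np.nanmedian(z[l==i]).round(4))
    # journal holes: dark pixels inside block top hull
    hull=cv2.convexHull(cs); hm=cv2.fillConvexPoly(np.zeros((480,640),np.uint8),hull,1)
    dk=(hm>0)&(im.max(2)<70); k,l,st,ce=cv2.connectedComponentsWithStats(dk.astype(np.uint8))
    o=sorted(range(1,k),key=lambda i:-st[i,4])[:2]; h=onplane(c,ce[o],top); print("  holes",st[o,4],h.round(4).tolist(),"yaw",np.degrees(np.arctan2(*(h[1]-h[0])[1::-1])).round(1))
print(ctrl.get_state()["joint_positions"])
```

```text
scene top z 0.6933
  block(depth-mask, plane) [505.8 -46.4 155.5 140.2  25.7] cloud [527.2 -69.6 142.2  68.7  29.8]
  face [578.4 -81.7 111.2  84.9  27.5] 0.0709Traceback (most recent call last):
  File "<stdin>", line 20, in <module>
IndexError: index 1 is out of bounds for axis 0 with size 1
```

```bash
cat > meas.py <<'E'
import sys
from h import *
def rect(pts):
    (cx,cy),(w,h),a=cv2.minAreaRect(pts.astype(np.float32)*1000)
    if w<h: w,h,a=h,w,a+90
    return np.round([cx,cy,w,h,(a+90)%180-90],1)
for n in("scene","side","wrist"):
    f=np.load(n+sys.argv[1]+".npz"); c=[f[k] for k in"KDRt"]; im=f["im"]; P=cloud(c,f["d"]); hsv=cv2.cvtColor(im,cv2.COLOR_BGR2HSV)
    z=P[...,2]; near=(np.hypot(P[...,0]-.578,P[...,1]+.082)<.1)&(z<.115)
    tan=(near&(hsv[...,1]>50)&(hsv[...,0]>5)&(hsv[...,0]<28)&(z>.074))
    hz=z[tan]; top=np.nanmedian(hz[hz>np.nanpercentile(hz,50)]); print(n,"top z",top.round(4))
    m=(near&(z>top-.007)).astype(np.uint8); m=cv2.morphologyEx(m,cv2.MORPH_CLOSE,np.ones((5,5)))
    cs=max(cv2.findContours(m,0,2)[0],key=cv2.contourArea).reshape(-1,2)
    q=onplane(c,cs,top); print("  block",rect(q[:,:2]))
    pf=near&(abs(z-.07)<.006); k,l,st,ce=cv2.connectedComponentsWithStats(pf.astype(np.uint8))
    i=1+np.argmax(st[1:,4]); q=onplane(c,np.argwhere(l==i)[:,::-1],.07); print("  face",rect(q[:,:2]),np.nanmedian(z[l==i]).round(4))
E
python3 meas.py 1
```

```text
scene top z 0.098
  block [578.8 -81.9  77.5  53.2  28.1]
  face [578.4 -81.7 111.2  84.9  27.5] 0.071
side top z 0.0966
  block [574.9 -74.4  78.3  52.3  33.7]
  face [575.6 -74.3 112.3  83.1  26.6] 0.0699
wrist top z 0.0963
  block [578.7 -76.3  80.1  47.8  26.5]
  face [578.6 -76.9 112.2  77.4  26.9] 0.0696
```

Averaging the three views puts the block at about (0.578, -0.077), with its long axis at +27° and its top at 0.0965, inside the expected 0.095–0.099. Now I'll turn the tool 63° so the fingers close on the long sides.

```bash
python3 -m handwheel '[[0.087,-0.01,0.02,0,0,0,10.5],[0.087,0,0,0,0,0,10.5],[0.087,0,0,0,0,0,10.5],[0.087,0,0,0,0,0,10.5],[0.087,0,0,0,0,0,10.5],[0.087,0,0,0,0,0,10],[0.087,0,0,0,0,0,0]]' 60
cat > go.py <<'E'
from h import *
for n in("wrist",):
    c=info(n); im,d=ctrl.get_image(n); cv2.imwrite(f"pics/{n}2.png",im); np.savez(f"{n}2.npz",im=im,d=d,K=c[0],D=c[1],R=c[2],t=c[3])
s=ctrl.get_state(); R=Ro.from_rotvec(s["tool_rot"]).as_matrix(); print(s["joint_positions"].round(3)); print(R.round(4))
yaw=np.degrees(np.arctan2(R[1,0],R[0,0])); print("yaw toolx",yaw,"shift to", (R.T@(np.array([.578,-.077,.075])-s["position"])).round(4))
want=Ro.from_euler("z",27,degrees=True)*Ro.from_matrix([[1,0,0],[0,-1,0],[0,0,-1]])
print("turn",np.degrees((Ro.from_matrix(R).inv()*want).as_rotvec()).round(2))
E
python3 go.py
```

```text
time: 7.42
position: [0.5503, -0.0417, 0.3335]
tool_rot: [-3.049, -0.754, -0.0]
ft_force: [-0.5, -0.5, 0.2]
grip_width: 1.002
grip_force: 0.0
[ 1.900e-02  8.200e-02  9.000e-03  1.516e+00 -1.000e-03  1.544e+00
 -1.056e+00]
[[ 8.843e-01  4.669e-01 -0.000e+00]
 [ 4.669e-01 -8.843e-01  3.000e-04]
 [ 1.000e-04 -3.000e-04 -1.000e+00]]
yaw toolx 27.832256768742827 shift to [0.0081 0.0441 0.2585]
turn [-0.02 -0.01  0.83]
```

```bash
python3 -m handwheel '[[0.087,0.004,0.022,0.04,0,0,0.8],[0.087,0.004,0.022,0.04,0,0,0],[0.087,0,0,0.05,0,0,0],[0.087,0,0,0.04,0,0,0],[0.087,0,0,0,0,0,0]]' 60
python3 go.py; sed -i 's/for n in("scene","side","wrist")/for n in sys.argv[2:]/' meas.py; python3 meas.py 2 wrist
```

```text
time: 8.1
position: [0.5748, -0.078, 0.1602]
tool_rot: [-3.053, -0.73, 0.011]
ft_force: [0.2, 0.1, 1.0]
grip_width: 0.998
grip_force: 0.0
[ 0.059  0.214  0.035  1.704 -0.008  1.225 -1.006]
[[ 8.922e-01  4.517e-01 -2.200e-03]
 [ 4.517e-01 -8.922e-01  3.000e-04]
 [-1.800e-03 -1.300e-03 -1.000e+00]]
yaw toolx 26.855087717079606 shift to [ 0.0018 -0.0005  0.088 ]
turn [-0.07  0.1  -0.14]
wrist top z 0.0962
  block [583.8 -74.7  69.9  45.9  26.9]
  face [585.8 -73.8  96.2  76.1  26.8] 0.0695
```

View pics/wrist2.png

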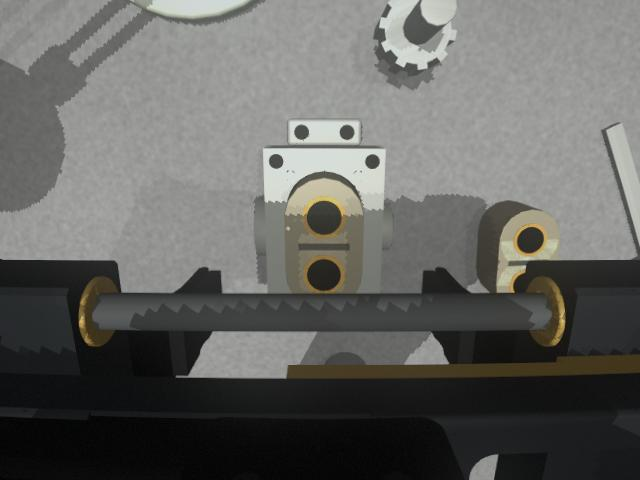

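The wrist view shows the block squarely between the fingers: holes at (324,216) and (323,274), near end hidden by the gripper bar. Stepping back from the visible far end gives a centre of (0.5789, -0.0773), which agrees with the earlier fix. Descending.

```bash
python3 -m handwheel '[[0.087,0.0023,0,0.03,0,0,0],[0.087,0,0,0.03,0,0,0],[0.087,0,0,0.015,0,0,0],[0.087,0,0,0,0,0,0],[0.087,0,0,0,0,0,0]]' 60; python3 go.py | tail -2
```

```text
time: 8.78
position: [0.5807, -0.078, 0.0905]
tool_rot: [3.056, 0.726, 0.005]
ft_force: [-0.3, -0.4, -0.2]
grip_width: 0.996
grip_force: 0.0
yaw toolx 26.712149712029166 shift to [-0.002  -0.0021  0.0154]
turn [ 0.09 -0.15 -0.29]
```

```bash
python3 -m handwheel '[[0.087,-0.0015,-0.0016,0.008,0.1,-0.1,-0.2],[0.087,0,0,0.008,0,0,0],[0.087,0,0,0,0,0,0],[0.04,0,0,0,0,0,0],[0.03,0,0,0,0,0,0],[0.03,0,0,0,0,0,0],[0.03,0,0,0,0,0,0],[0.03,0,0,0,0,0,0],[0.03,0,0,0,0,0,0]]' 60; python3 go.py | tail -2
```

```text
time: 9.95
position: [0.5776, -0.0776, 0.0727]
tool_rot: [-3.055, -0.73, 0.002]
ft_force: [1.4, -1.1, -0.3]
grip_width: 0.524
grip_force: 60.0
yaw toolx 26.87748643070716 shift to [ 0.0007 -0.0004 -0.0023]
turn [-0.06  0.08 -0.12]
```

The block is gripped at 45.6 mm, 60 N. First rocks: I'll pivot about 14 mm below the TCP, near the block's foot, with a slight lift.

```bash
cat > st.py <<'E'
from h import *
s=ctrl.get_state(); R=Ro.from_rotvec(s["tool_rot"]).as_matrix()
r=np.degrees((Ro.from_euler("z",27,degrees=True)*Ro.from_matrix([[1,0,0],[0,-1,0],[0,0,-1]])).inv()*Ro.from_matrix(R)).as_rotvec() if 0 else np.degrees(((Ro.from_euler("z",27,degrees=True)*Ro.from_matrix([[1,0,0],[0,-1,0],[0,0,-1]])).inv()*Ro.from_matrix(R)).as_rotvec())
piv=s["position"]+R@[0,0,.014]
print("tilt",r.round(2),"pivot",(piv*1000).round(1),"F",s["ft_force"].round(1),"M",s["torque"].round(2),"grip",s["grip_force"],round(s["grip_width"]*87,1))
E
python3 st.py
python3 -m handwheel '[[0.03,-0.0005,0,-0.0004,0,2,0],[0.03,-0.0005,0,-0.0004,0,2,0]]' 60;python3 st.py
```

```text
tilt [ 0.06 -0.08  0.12] pivot [577.5 -77.6  58.7] F [ 0.9 -1.  -1.5] M [-0.2  -0.13 -0.03] grip 59.989042868837714 45.8
time: 10.25
position: [0.5766, -0.0781, 0.0728]
tool_rot: [-3.037, -0.726, -0.108]
ft_force: [4.9, -2.1, -7.7]
grip_width: 0.52
grip_force: 60.0
tilt [0.04 4.07 0.12] pivot [577.5 -77.6  58.8] F [ 4.9 -2.1 -7.7] M [-0.6 -0.8 -0.1] grip 59.99579368159175 45.3
```

```bash
python3 -m handwheel '[[0.03,0.0005,0,-0.0004,0,-2,0],[0.03,0.0005,0,-0.0004,0,-2,0],[0.03,0.0005,0,-0.0004,0,-2,0],[0.03,0.0005,0,-0.0004,0,-2,0]]' 60 | grep force;python3 st.py
python3 -m handwheel '[[0.03,-0.0005,0,-0.0004,0,2,0],[0.03,-0.0005,0,-0.0004,0,2,0],[0.03,-0.0005,0,-0.0004,0,2,0],[0.03,-0.0005,0,-0.0004,0,2,0]]' 60|grep force;python3 st.py
```

```text
ft_force: [1.1, -5.4, -11.5]
grip_force: 60.0
tilt [ 0.1  -4.41  0.11] pivot [576.3 -78.1  59.9] F [  1.1  -5.4 -11.5] M [-0.99 -0.73  0.05] grip 59.998900182545185 45.8
ft_force: [2.4, -3.3, -17.7]
grip_force: 60.0
tilt [0.21 3.89 0.08] pivot [575.7 -76.5  61.5] F [  2.4  -3.3 -17.7] M [-0.76 -0.08  0.03] grip 59.994392646476626 45.7
```

```bash
python3 -m handwheel '[[0.03,0.0005,0,0.0002,0,-2,0],[0.03,0.0005,0,0,0,-2,0],[0.03,0.0005,0,0,0,-2,0],[0.03,0.0005,0,0,0,-2,0]]' 60 | grep force;python3 st.py
python3 - <<'E'
from h import *
for n in("scene","side"):
    c=info(n); im,d=ctrl.get_image(n); cv2.imwrite(f"pics/{n}3.png",im); np.savez(f"{n}3.npz",im=im,d=d,K=c[0],D=c[1],R=c[2],t=c[3])
    P=cloud(c,d); z=P[...,2]; f=np.load(n+"1.npz"); P1=cloud(c,f["d"]); 
    for k,Q in((1,P1),(3,P)):
        m=(np.hypot(Q[...,0]-.578,Q[...,1]+.077)<.08)&(abs(Q[...,2]-.07)<.005); print(n,k,m.sum(),np.median(Q[m],0).round(4))
a=cv2.imread('pics/scene3.png')[230:330,260:394]; b=cv2.imread('pics/side3.png')[200:300,270:404]
cv2.imwrite('pics/m3.png',np.hstack([cv2.resize(x,(400,300),interpolation=2) for x in(a,b)]))
E
```

```text
ft_force: [-5.2, -2.0, -8.6]
grip_force: 60.0
tilt [ 0.22 -4.47  0.09] pivot [575.6 -76.8  62.7] F [-5.2 -2.  -8.6] M [-0.36  1.24 -0.07] grip 59.99217568896711 45.8
scene 1 606 [ 0.5929 -0.0957  0.0709]
scene 3 493 [ 0.5745 -0.0979  0.0705]
side 1 554 [ 0.5596 -0.0592  0.0699]
side 3 461 [ 0.5475 -0.0603  0.0698]
```

View pics/m3.png

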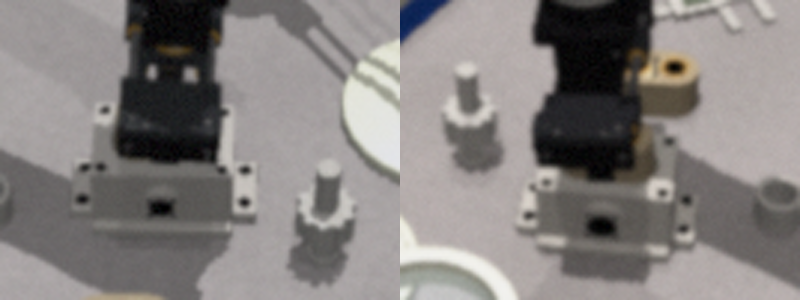

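The pump is still flat on the bench: its face height is unchanged and its outline looks the same. The block is rising. I'll check whether the pump slid sideways, then carry on with slightly less lift.

```bash
cat > slide.py <<'E'
import sys
from h import *
# pump front-face/flange patch: template shift by matchTemplate with parabola, scene & side (near side unobscured)
for n,(x0,y0,w,h) in(("scene",(282,284,64,26)),("side",(306,256,66,30))):
    a=np.load(n+"1.npz")["im"]; f=np.load(n+sys.argv[1]+".npz"); b=f["im"]; c=[f[k] for k in"KDRt"]
    r=cv2.matchTemplate(b[y0-8:y0+h+8,x0-8:x0+w+8],a[y0:y0+h,x0:x0+w],cv2.TM_CCOEFF_NORMED)
    _,v,_,(px,py)=cv2.minMaxLoc(r)
    sub=lambda l,m,q:(l-q)/(2*(l-2*m+q))
    dx=px-8+sub(*r[py,px-1:px+2]); dy=py-8+sub(*r[py-1:py+2,px])
    q=onplane(c,[(x0+w/2,y0+h/2),(x0+w/2+dx,y0+h/2+dy)],.03); print(n,"match",round(float(v),3),"px",round(float(dx),2),round(float(dy),2),"world mm",((q[1]-q[0])*1000)[:2].round(2))
E
python3 slide.py 3
```

```text
scene match 0.851 px -0.73 -0.32 world mm [-2.03  0.03]
side match 0.668 px 0.16 0.49 world mm [-1.25  1.17]
```

The pump slid about 1.9 mm, the same amount the tool drifted. I'll bring it back during the next swings.

```bash
python3 -m handwheel '[[0.03,-0.0002,0.0004,-0.0002,0,2,0],[0.03,-0.0002,0.0004,-0.0002,0,2,0],[0.03,-0.0002,0.0004,-0.0003,0,2,0],[0.03,-0.0002,0.0004,-0.0003,0,2,0]]' 60|grep force;python3 st.py
python3 -m handwheel '[[0.03,0.0005,0,-0.0002,0,-2,0],[0.03,0.0005,0,-0.0002,0,-2,0],[0.03,0.0005,0,-0.0003,0,-2,0],[0.03,0.0005,0,-0.0003,0,-2,0]]' 60|grep force;python3 st.py
```

```text
ft_force: [-7.3, 0.4, -7.4]
grip_force: 60.0
tilt [0.35 3.62 0.01] pivot [576.8 -76.2  63.4] F [-7.3  0.4 -7.4] M [-0.02  2.09  0.06] grip 59.991184528917074 45.3
ft_force: [-8.5, -0.7, -7.3]
grip_force: 60.0
tilt [ 0.26 -4.5   0.03] pivot [577.5 -76.7  64.5] F [-8.5 -0.7 -7.3] M [0.19 1.49 0.  ] grip 59.987519569694996 45.8
```

```bash
python3 -m handwheel '[[0.03,-0.0006,0,-0.0003,0,2.1,0],[0.03,-0.0006,0,-0.0003,0,2.1,0],[0.03,-0.0006,0,-0.0004,0,2.1,0],[0.03,-0.0005,0,-0.0003,0,2,0]]' 60|grep force;python3 st.py
python3 -m handwheel '[[0.03,0.0005,0,-0.0003,0,-2,0],[0.03,0.0005,0,-0.0003,0,-2,0],[0.03,0.0005,0,-0.0004,0,-2,0],[0.03,0.0005,0,-0.0003,0,-2,0]]' 60|grep force;python3 st.py
```

```text
ft_force: [-3.1, 4.9, -11.7]
grip_force: 60.0
tilt [0.21 4.32 0.02] pivot [578.7 -76.2  65.8] F [ -3.1   4.9 -11.7] M [0.91 1.14 0.2 ] grip 59.985434878617525 45.7
ft_force: [-6.2, 2.5, -9.0]
grip_force: 60.0
tilt [ 0.14 -3.99  0.09] pivot [578.6 -77.8  67.3] F [-6.2  2.5 -9. ] M [ 0.76  1.1  -0.05] grip 59.986004289239645 45.7
```

```bash
python3 -m handwheel '[[0.03,-0.0007,-0.0001,-0.0003,0,2,0],[0.03,-0.0007,-0.0001,-0.0003,0,2,0],[0.03,-0.0007,-0.0001,-0.0004,0,2,0],[0.03,-0.0006,-0.0001,-0.0003,0,2,0]]' 60|grep force;python3 st.py
python3 -m handwheel '[[0.03,0.0005,0,-0.0003,0,-2,0],[0.03,0.0005,0,-0.0003,0,-2,0],[0.03,0.0005,0,-0.0004,0,-2,0],[0.03,0.0005,0,-0.0003,0,-2,0]]' 60|grep force;python3 st.py
python3 - <<'E'
from h import *
for n in("scene","side"):
    c=info(n); im,d=ctrl.get_image(n); np.savez(f"{n}4.npz",im=im,d=d,K=c[0],D=c[1],R=c[2],t=c[3])
    P=cloud(c,d); m=(np.hypot(P[...,0]-.578,P[...,1]+.077)<.08)&(abs(P[...,2]-.07)<.005); print(np.median(P[m],0).round(4))
E
python3 slide.py 4
```

```text
ft_force: [0.3, 3.4, -13.4]
grip_force: 60.0
tilt [0.05 4.39 0.08] pivot [578.8 -77.8  68.8] F [  0.3   3.4 -13.4] M [0.69 0.39 0.14] grip 59.987106369808316 45.6
ft_force: [-1.7, -0.2, -9.0]
grip_force: 60.0
tilt [ 0.03 -3.93  0.11] pivot [578.6 -78.8  70.2] F [-1.7 -0.2 -9. ] M [0.08 0.21 0.01] grip 59.99121218919754 45.5
[ 0.5818 -0.0997  0.0709]
[ 0.5521 -0.0593  0.0696]
scene match 0.866 px -0.58 0.52 world mm [-0.44 -2.06]
side match 0.685 px 0.32 -0.54 world mm [ 0.35 -2.  ]
```

The pump face is still at its original height. There is a small drift of about -1 to -2 mm in y, which I'll take out during the next swings.

```bash
python3 -m handwheel '[[0.03,-0.0006,-0.0004,-0.0003,0,2,0],[0.03,-0.0006,-0.0004,-0.0003,0,2,0],[0.03,-0.0006,-0.0004,-0.0003,0,2,0],[0.03,-0.0006,-0.0004,-0.0003,0,2,0]]' 60|grep force;python3 st.py
python3 -m handwheel '[[0.03,0.0005,-0.0001,-0.0003,0,-2,0],[0.03,0.0005,-0.0001,-0.0003,0,-2,0],[0.03,0.0005,0,-0.0003,0,-2,0],[0.03,0.0005,0,-0.0003,0,-2,0]]' 60|grep force;python3 st.py
```

```text
ft_force: [2.7, -6.0, -10.3]
grip_force: 60.0
tilt [-0.12  4.45  0.18] pivot [577.8 -79.   71.8] F [  2.7  -6.  -10.3] M [-1.49 -0.21 -0.04] grip 60.0004196818918 45.5
ft_force: [0.5, -5.0, -8.9]
grip_force: 60.0
tilt [-0.09 -3.82  0.16] pivot [578.  -78.4  73.2] F [ 0.5 -5.  -8.9] M [-1.33 -0.49  0.06] grip 60.00294769182801 46.0
```

```bash
python3 -m handwheel '[[0.03,-0.0005,0,-0.0003,0,2,0],[0.03,-0.0005,0,-0.0003,0,2,0],[0.03,-0.0005,0,-0.0003,0,2,0],[0.03,-0.0005,0,-0.0003,0,2,0]]' 60|grep force;python3 st.py
python3 -m handwheel '[[0.03,0.0005,0,-0.0003,0,-2,0],[0.03,0.0005,0,-0.0003,0,-2,0],[0.03,0.0005,0,-0.0003,0,-2,0],[0.03,0.0005,0,-0.0003,0,-2,0]]' 60|grep force;python3 st.py
```

```text
ft_force: [1.7, -4.4, -2.6]
grip_force: 60.0
tilt [-0.02  4.42  0.1 ] pivot [578.  -77.2  75. ] F [ 1.7 -4.4 -2.6] M [-1.19  0.01 -0.01] grip 59.994774805381894 45.7
ft_force: [-3.5, -0.3, 4.3]
grip_force: 60.0
tilt [ 0.16 -3.89  0.03] pivot [577.3 -75.1  75.8] F [-3.5 -0.3  4.3] M [0.07 0.61 0.02] grip 59.986680122092366 45.9
```

Nearly free: the lift force has vanished. I'll do one more gentle levelling rock with a lift, then check it has come clear.

```bash
python3 -m handwheel '[[0.03,-0.0005,0.0002,-0.0006,0,2,0],[0.03,-0.0005,0.0002,-0.0006,0,1.9,0],[0.03,0,0,-0.0006,0,0,0],[0.03,0,0,-0.0006,0,0,0]]' 60|grep force;python3 st.py
python3 -m handwheel '[[0.03,0,0,-0.001,0,0,0],[0.03,0,0,-0.002,0,0,0],[0.03,0,0,-0.002,0,0,0],[0.03,0,0,0,0,0,0],[0.03,0,0,0,0,0,0]]' 60|grep force;python3 st.py
```

```text
ft_force: [0.1, 0.8, -4.3]
grip_force: 60.0
tilt [0.11 0.12 0.11] pivot [577.1 -76.8  77.2] F [ 0.1  0.8 -4.3] M [-0.02  0.1  -0.04] grip 59.99188754707575 45.7
ft_force: [-0.5, -0.2, -2.6]
grip_force: 60.0
tilt [0.1 0.1 0.1] pivot [577.  -77.1  82.3] F [-0.5 -0.2 -2.6] M [ 0.01  0.08 -0.01] grip 59.99183996580541 45.7
```

It is free: the only load left is the block's own weight. I'll raise it to 1 cm clearance and verify.

```bash
python3 -m handwheel '[[0.03,0,0,-0.001,0,0,0],[0.03,0,0,-0.001,0,0,0],[0.03,0,0,0,0,0,0],[0.03,0,0,0,0,0,0]]' 60|grep -E "force|time";python3 st.py
python3 - <<'E'
from h import *
for n in("scene","side","wrist"):
    c=info(n); im,d=ctrl.get_image(n); cv2.imwrite(f"pics/{n}5.png",im); np.savez(f"{n}5.npz",im=im,d=d,K=c[0],D=c[1],R=c[2],t=c[3])
    P=cloud(c,d); m=(np.hypot(P[...,0]-.578,P[...,1]+.077)<.08)&(abs(P[...,2]-.07)<.005); print(n,np.median(P[m],0).round(4))
a=cv2.imread('pics/scene5.png')[230:330,260:394]; b=cv2.imread('pics/side5.png')[200:300,270:404]
a,b=[cv2.resize(x,(400,300),interpolation=2) for x in(a,b)]
s,w=[cv2.resize(cv2.imread(f'pics/{n}5.png'),(400,300)) for n in("scene","wrist")]
cv2.imwrite('pics/m5.png',np.vstack([np.hstack([a,b]),np.hstack([s,w])]))
# pump face far edge from wrist: compare face yaw/extent
f=np.load("wrist5.npz"); c=[f[k] for k in"KDRt"]; P=cloud(c,f["d"])
z=P[...,2]; m=((abs(z-.07)<.005)&(np.hypot(P[...,0]-.578,P[...,1]+.077)<.085)); p=P[m][:,:2]-[.578,-.077]
u=p@[.891,.454]; v=p@[-.454,.891]; far=u>.045; print("face own-x max",np.percentile(u,99.5).round(4),"v range at far end",np.percentile(v[far],[1,99]).round(4), "expect .056, +-.038")
E
python3 slide.py 5
```

```text
time: 18.58
ft_force: [0.5, 0.1, -3.3]
grip_force: 60.0
tilt [0.1 0.1 0.1] pivot [577.  -77.1  84.3] F [ 0.5  0.1 -3.3] M [0.03 0.12 0.02] grip 59.99179556965828 45.4
scene [ 0.5954 -0.0991  0.0705]
side [ 0.5528 -0.0587  0.0697]
wrist [ 0.6138 -0.0597  0.0695]
face own-x max 0.0549 v range at far end [-0.0384  0.0364] expect .056, +-.038
scene match 0.882 px -0.46 0.16 world mm [-0.72 -0.96]
side match 0.721 px 0.13 -0.03 world mm [-0.21 -0.27]
```

View pics/m5.png

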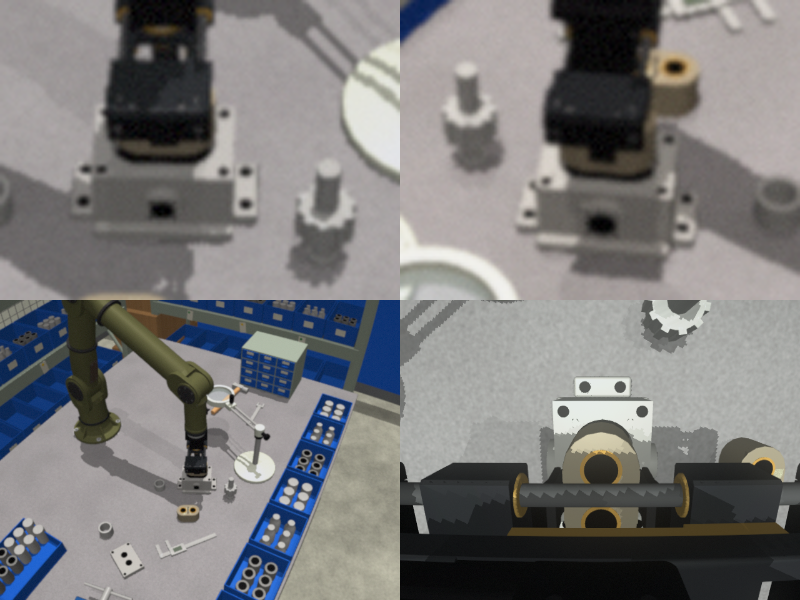

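The block hangs level over its bore, and the pump is within about 1 mm of where it started. One last check: the block's own height, in case it slipped in the grip.

Run:
```python
from h import *
f=np.load("wrist5.npz"); c=[f[k] for k in"KDRt"]; P=cloud(c,f["d"]); z=P[...,2]; p=P[...,:2]-[.577,-.077]; u=p@[.891,.454]; v=p@[-.454,.891]
m=(abs(v)<.018)&(u>.0)&(u<.04)&(abs(z-.122)<.012); h,e=np.histogram(z[m],24,(.11,.134)); print(h,e[np.argmax(h)])
A=np.c_[u[m],v[m],np.ones(m.sum())]; k=abs(z[m]-np.median(z[m]))<.003; s=np.linalg.lstsq(A[k],z[m][k],rcond=None)[0]; print("top z at centre",s[2].round(4),"tilt deg",np.degrees(s[:2]).round(2))
```

```text
[  23   17   18   25   22   24   20   25   24  182 2211 3837 1051   39
    2    0    0    0    0    0    0    0    0    0] 0.121
top z at centre 0.1217 tilt deg [-0.84 -0.06]
```

Run:
```python
from h import *
for n in "12":
    f=np.load(f"wrist{n}.npz"); c=[f[k] for k in"KDRt"]; P=cloud(c,f["d"]); z=P[...,2]; p=P[...,:2]-[.578,-.077]; u=p@[.891,.454]; v=p@[-.454,.891]
    m=(abs(v)<.018)&(u>.0)&(u<.04)&(abs(z-.0963)<.003)
    s=np.linalg.lstsq(np.c_[u[m],v[m],np.ones(m.sum())],z[m],rcond=None)[0]; print(s[2].round(4),np.degrees(s[:2]).round(2))
```

```text
0.0958 [-0.26 -0.19]
0.0961 [-1.03 -0.09]
```

The same apparent tilt shows up in the pre-rocking picture, so it is camera bias and the block is level, with about 10 mm clearance. Handing in.

```bash
python3 -c "
from bench import ctrl
print(ctrl.close_job())"
```

```text
the job is handed in; nothing more can be done
None
```

The job is handed in at about 19 s: the magnifier stands well aside to the robot's left, and the block was rocked free and is held level about 1 cm over its bore. The pump stayed down throughout; it slid up to about 2 mm during rocking and was brought back to within about 1 mm.

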